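Set up an underside test on a circuit board

TASK

Push the test probe with the pointed tip fully home into the white socket block, tip up, and let go of it. Then slide the circuit board lengthwise out over the edge of its aluminium stand, without lifting it off or touching the probe with it, until the round hole near its front end is centred right above the probe's tip. The board would tip over there, so finish while still holding it level and still, with its rear held down on the stand.

Things in the scene. Friction and masses are not known exactly. Their poses are not given: they have to be found in the camera images.
- stand: fixed aluminium bench-like stand, 190 (its x) x 110 (its y) x 108 mm high, flat smooth top without rails. Origin at the centre of its underside, on the work surface; z up; its +x is the outward slide direction, roughly the robot's left (+y), up to about 17 degrees either way.
- stand_edge (a point): middle of the top outward edge of the stand: 95 mm from the stand's middle along its +x, 108 mm above the work surface.
- socket: fixed white plastic block 36 x 36 x 44 mm high, standing 115 to 135 mm beyond the stand's outward edge, up to 12 mm off its centre line, with one round vertical hole in its top. Origin at the centre of its underside; z up.
- socket_hole0 (a point): centre of the hole's mouth, in the top face of the socket, 44 mm above the work surface. The hole is 8 mm wide and 36 mm deep, with a 3 mm chamfer round its mouth.
- probe: loose upright rod, 84 mm long, 35 g. From the foot up: steel shaft 6 mm thick (0-32 mm, foot tapered), flange 16 mm wide (32-36), black round sleeve 10 mm thick (36-76) to grip, pointed brass tip (76-84). Origin at the foot, z towards the tip. Starts in one of the rack's holes, foot 8 mm above the work surface. Fully home in the socket the flange rests on its top: foot at 12 mm, tip at 96 mm.
- probe_tip (a point): the point of the probe's tip, 84 mm from its foot along its z; with the probe home, 12 mm below the board's underside.
- rack: fixed grey plastic block 50 (its x) x 110 (its y) x 40 mm high at the robot's left, with two vertical holes like the socket's, 60 mm apart, 30 mm either side of its middle along its y. The probe stands in one and the spare in the other. Origin at the centre of its underside; z up.
- board: loose green circuit board 220 (its x) x 90 (its y) x 6 mm, 0.32 to 0.52 kg, balanced within 6 mm of its middle. Origin at the centre of its underside; z up; its +x is the front, pointing outward. Starts lying free on the stand, front end 10 to 25 mm beyond the outward edge, turned up to 5 degrees. Components up to 10 mm tall between -15 and +58 mm along its x.
- board_hole (a point): centre, at the board's underside, of a round hole 16 mm wide right through the board, 90 mm ahead of the board's middle (20 mm from its front end).
- board_grip (a point): centre of the black upright grip bar fixed across the rear of the board, 92 mm behind the board's middle and 26 mm above its underside: 12 mm thick along the board's x, 60 mm long along its y, from the board's upper face to 46 mm above its underside. Nothing within 70 mm ahead of it.
- spare: bystander: a tool like the probe but ending in a round ball 18 mm wide instead of a point, 89 mm long, in the rack's other hole. Origin at its foot. Leave it.
- spool: bystander: wire spool, 60 mm wide, 34 mm high, loose, origin at the centre of its underside.
- bottle: bystander: white bottle, 40 mm wide, 85 mm high, loose, origin at the centre of its underside.
- meter: bystander: hand meter lying flat, 150 x 75 x 34 mm, loose, origin at the centre of its underside.
- driver: bystander: screwdriver lying flat, 160 mm long, loose.
- cup: bystander: open steel cup, 64 mm wide, 70 mm high, loose, origin at the centre of its underside.
- jar: bystander: amber jar, 48 mm wide, 50 mm high, loose, origin at the centre of its underside.
There are look-alikes about, which are no part of the job. What is shaped like the stand but green is not meant.

How it is judged (in metres and radians):
On the way:
1. the probe is fully home and upright in the socket, and let go (horizontal distance between probe and socket_hole0 below 0.003 m and z of probe in the frame of socket below 0.015 m and angle between probe's own z axis and vertical below 0.08 rad and contact force between the fingers and probe below 0.05 N), for 0.2 s.
At the end, for the whole second after the job is handed in: Probe upright and let go in the socket, within 3 mm of home and of the hole's axis. Board's hole within 6 mm (horizontally) of the probe's tip; board level within 0.05 rad, within 6 mm of its resting height, at rest, bearing on the stand, clear of the probe, held by the fingers (over 1 N) (all of step 1 and horizontal distance between board_hole and probe_tip below 0.006 m and angle between board's own z axis and vertical below 0.05 rad and z of board in the frame of stand between 0.102 and 0.114 m and contact force between board and stand above 0.3 N and contact force between the fingers and board above 1 N and contact force between board and probe below 0.05 N and linear speed of board below 0.01 m/s); the arm keeps its last pose, push and grip.
It fails at once if the board is lifted off the stand (its middle over 20 mm above its resting height) (z of board in the frame of stand above 0.128 m).
It fails at once if the board tips (over 0.2 rad) (angle between board's own z axis and vertical above 0.2 rad).
It fails at once if the board strikes the probe (contact force between board and probe above 1 N).
It fails at once if a bystander is moved more than 30 mm (distance of any of spare, spool, bottle, meter, driver, cup, jar from where it was at the start of the episode above 0.03 m).
It also fails if it takes over 51 s, if anything falls off the work surface, if the arm or the gripper's body presses on something with over 40 N, if the wrist force passes 120 N, or if a joint passes its speed limit or range.

ROBOT

A 6-joint arm with a two-finger parallel gripper is mounted at the origin on the work surface. World frame = base frame: x ahead of the robot, y to its left, z up, the work surface at z = 0. Lengths are in m, angles in degrees, forces in N, time in s.
With the tool pointing down it reaches from about 0.275 to 0.85 m from the base axis. Payload 19 kg.
Tool frame: the origin (TCP) lies at the very end of the fingers, on their centre line; the grasp point (between the pads) lies 19 mm behind it; z points along the fingers, x is the direction in which the jaws open and shut, and the axes are right-handed (so a half turn about z gives the same grasp; the last joint's range is limited). The gripper opens to 85 mm and grips with 20 to 120 N. Pads are 22 mm wide; open, the fingers measure 114 mm over their backs; the gripper's body (76 mm by 85 mm) begins 54 mm behind the grasp point. The pads swing forward as they close: fully open they stand 13 mm farther back than shut.
Start: joints at [-71.734, 8.623, 82.357, -0, 89.026, -7.678], TCP at [0.252, -0.517, 0.231] pointing down, gripper open.
Joint ranges: [-160.23, 160.23], [-39.13, 120.54], [6.94, 153.29], [-79.49, 259.48], [9.18, 160.14], [-161.06, 161.06]. Speed limits (degrees/s): [108.29, 108.29, 127.2, 172.46, 172.46, 172.46].

INTERFACE

Orientations are given as a 3x3 rotation matrix whose columns are the frame's x, y, z axes.
In Python, from rig import r, read_camera, camera_info gives the robot as it stands.
- The arm moves only by the shell command python3 -m jog 'ROWS' [FORCE]. ROWS is text: rows parted by semicolons, each of 7 numbers parted by spaces: the shift along the tool's x, y, z each as a share of 0.03 m, from -1 to 1, then the turn, a rotation vector about the tool's x, y, z each as a share of 6 degrees, from -1 to 1, then the gripper command: -1 is fully open, 1 is shut, values between are in proportion. A call has 1 to 8 rows; each row shifts and turns the commanded pose from where the row before left it, along the tool's axes as they then stand; what a row does not reach is not made up. A row lasts 1/12 s, in which the tool goes at most 41.7 mm and 7.16 degrees, less where a joint would pass 70% of its speed; a pose out of reach is approached as far as the arm can. A call with a number of a shift or a turn outside -1 to 1 is refused whole. A call with a gripper value outside its range is refused whole. The fingers move at their own pace and stop on an object; FORCE is the grip in N (left out, the last holds). Time passes only in rows, so rows that do not move let the fingers close. It gives the time, the measured TCP pose, the force and the opening at its end, in the units of the state.
- r.observe(): the state, without advancing time (a new reading comes with each control period).
- read_camera(name): name is "scene" or "top" or "wrist"; returns (picture, depth): 420x560x3 uint8, red, green, blue; 420x560 float32, m along the optical axis (not along the pixel's ray), 0 where there is no reading.
- camera_info(name): a dict with "fx", "fy", "cx", "cy" (pixels), "distortion" ([k1, k2, p1, p2, k3] as OpenCV has them; the pictures are not rectified), "world_from_camera" (4x4, takes a point from camera to world coordinates). Camera axes: x right, y up, looking along -z (the intrinsics and any distortion apply to the point x, -y, -z); pixel columns grow to the right and rows downward; lengths in m; the calibration is good to about 2 mm. A picture is of the moment at which its call begins: read the wrist's pose just before it. camera_info takes no time and is no camera call; for the wrist camera it gives the pose at the moment of the call.
- r.close_job(): hands the job in, once; it reports no verdict.
The state is a dict: "clock": time; "joint_pos": joint angles; "qd": joint speeds; "tau": joint torques, N m; "tool_pos": TCP position; "tcp_rot": TCP orientation; "ft_force": force on the tool from outside, world axes, zero at the start; "torque": the same for the moment, N m; "grip_width": opening from 0.0 (shut) to 1.0 (fully open).
Only numpy, scipy, OpenCV 4.12 (cv2) and the standard library are available. Lean on these libraries where they do the work, as an engineer would, in place of code of your own. Each camera call takes 0.05 s, during which the arm holds its last target.

## Working session

There is one attempt and no reset: what is moved stays moved. The work goes in short steps, Python scripts to look and compute and a shell command to move; the robot and the scene stay as the last step left them, time stands still between calls to the robot, and variables do not carry over. Pictures are saved under pics/ and viewed, and the job is handed in when it is done.

```bash
ls; mkdir -p pics; python3 - <<'E'
from rig import r, read_camera, camera_info
import cv2,numpy as np
print(r.observe())
for n in ["scene","top","wrist"]:
    ci=camera_info(n);print(n,ci)
    p,d=read_camera(n);cv2.imwrite(f"pics/{n}0.png",p[:,:,::-1]);np.savez(f"pics/{n}0.npz",p=p,d=d,T=ci["world_from_camera"])
E
```

```text
pics
{'clock': 0.0, 'joint_pos': array([-7.17338893e+01,  8.65015212e+00,  8.23946466e+01,  6.36193256e-04,
        8.90271313e+01, -7.67729406e+00]), 'qd': array([ 0.09034319,  0.06496327,  0.01085204, -0.06516091, -0.01202629,
       -0.03787118]), 'tau': array([-7.90650738e-04, -7.13056254e+01, -5.70868921e+01, -1.47291566e-04,
        9.16969293e-03, -3.26097029e-05]), 'tool_pos': array([ 0.2514577 , -0.51680757,  0.23066915]), 'tcp_rot': array([[ 4.37482715e-01, -8.99226739e-01, -3.82943051e-04],
       [-8.99225962e-01, -4.37482846e-01,  1.19563543e-03],
       [-1.24267837e-03, -1.78717502e-04, -9.99999212e-01]]), 'ft_force': array([0.42675385, 0.18711298, 1.18599611]), 'torque': array([ 0.04778977, -0.00224635, -0.02324664]), 'grip_width': 0.9997201190488847}
scene {'fx': 417.93841470401804, 'fy': 417.93841470401804, 'cx': 276.83023423880604, 'cy': 206.72611692995324, 'distortion': array([-0.0407802,  0.       ,  0.       ,  0.       ,  0.       ]), 'world_from_camera': array([[-0.61706651, -0.54583448,  0.5668277 ,  1.20739794],
       [ 0.78666713, -0.44582235,  0.42707992,
[... 547 characters left out ...]
.08163233e-02,  9.98707512e-01,
         1.64571344e+00],
       [ 0.00000000e+00,  0.00000000e+00,  0.00000000e+00,
         1.00000000e+00]])}
wrist {'fx': 313.88140588833875, 'fy': 313.88140588833875, 'cx': 279.4324205748812, 'cy': 211.43846582446363, 'distortion': array([0.00298455, 0.        , 0.        , 0.        , 0.        ]), 'world_from_camera': array([[ 4.37578893e-01,  8.66243747e-01,  2.41135819e-01,
         3.12314426e-01],
       [-8.99179998e-01,  4.21487872e-01,  1.17572553e-01,
        -4.86321540e-01],
       [ 2.10665285e-04, -2.68271773e-01,  9.63343247e-01,
         3.72953400e-01],
       [ 0.00000000e+00,  0.00000000e+00,  0.00000000e+00,
         1.00000000e+00]])}
```

View pics/top0.png

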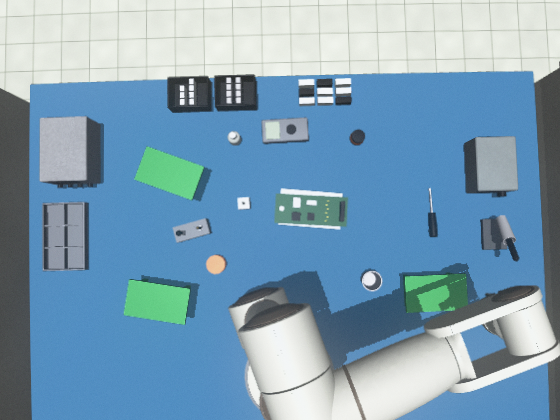

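View pics/scene0.png

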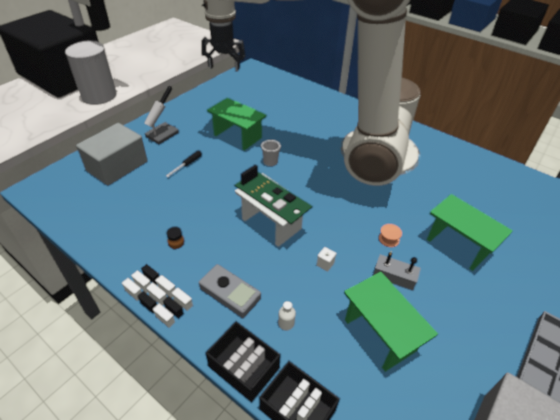

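The top view (left = +y) shows the stand and board at (312,208), the white socket at (243,203), the rack at (191,230), and the grip bar at (342,210). I'll zoom in next.

```bash
cat > h.py <<'E'
import cv2,numpy as np
from rig import r, read_camera, camera_info
def ray(ci,u,v,T=None):
    K=np.array([[ci["fx"],0,ci["cx"]],[0,ci["fy"],ci["cy"]],[0,0,1]])
    q=cv2.undistortPoints(np.array([[[u,v]]],float),K,ci["distortion"])[0,0]
    T=ci["world_from_camera"] if T is None else T
    return T[:3,3],T[:3,:3]@np.array([q[0],-q[1],-1.0])
def onplane(ci,u,v,z,T=None):
    o,d=ray(ci,u,v,T); return o+d*(z-o[2])/d[2]
def dep(ci,u,v,D,T=None):
    o,d=ray(ci,u,v,T); return o+d*D
def proj(ci,P,T=None):
    T=ci["world_from_camera"] if T is None else T
    c=T[:3,:3].T@(np.array(P)-T[:3,3]); x,y=c[0]/-c[2],-c[1]/-c[2]
    k=ci["distortion"][0];s=1+k*(x*x+y*y)
    return ci["fx"]*x*s+ci["cx"],ci["fy"]*y*s+ci["cy"]
def snap(name,tag):
    ci=camera_info(name); p,d=read_camera(name)
    cv2.imwrite(f"pics/{tag}.png",p[:,:,::-1]); np.savez(f"pics/{tag}.npz",p=p,d=d,T=ci["world_from_camera"]); return ci,p,d
def crop(p,u0,u1,v0,v1,s,tag):
    cv2.imwrite(f"pics/{tag}.png",cv2.resize(p[v0:v1,u0:u1,::-1],None,fx=s,fy=s,interpolation=cv2.INTER_CUBIC))
E
python3 - <<'E'
from h import *
a=np.load("pics/top0.npz");p=a['p']
crop(p,160,360,160,285,4,"topc")
a=np.load("pics/scene0.npz");p=a['p']
crop(p,220,440,150,300,3.6,"scc")
E
```

```text
(no output)
```

View pics/topc.png

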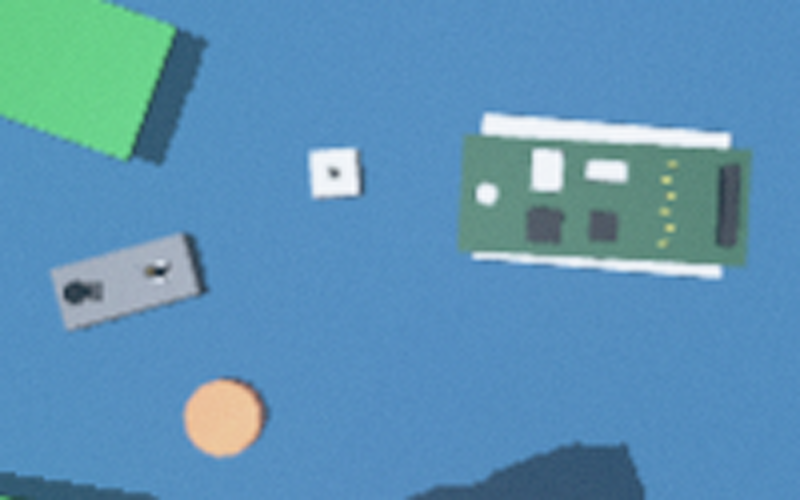

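View pics/scc.png

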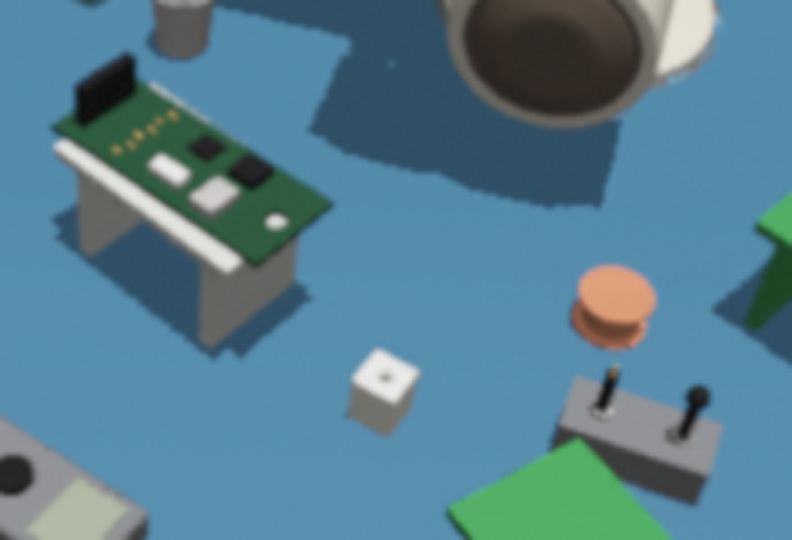

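The probe (brass tip) is in the rack's right hole at about (199,228). The spare (ball) is in the left hole. The socket hole is at (243,203), and the board hole at about (282,208) shows the pale stand top through it.

```bash
python3 - <<'E'
from h import *
ci=camera_info("top");a=np.load("pics/top0.npz");p=a['p'].astype(int);d=a['d']
hsv=cv2.cvtColor(a['p'],cv2.COLOR_RGB2HSV)
def rect(mask,box,z,name):
    m=np.zeros(mask.shape,np.uint8);u0,u1,v0,v1=box;m[v0:v1,u0:u1]=mask[v0:v1,u0:u1]*255
    c=max(cv2.findContours(m,cv2.RETR_EXTERNAL,cv2.CHAIN_APPROX_NONE)[0],key=cv2.contourArea)
    pts=np.array([onplane(ci,*q[0],z)[:2] for q in c],np.float32)
    (cx,cy),(w,h),an=cv2.minAreaRect(pts);print(name,np.round([cx,cy,w,h],4),round(an,1),"depth z",[round(dep(ci,*q,d[q[1],q[0]])[2],3) for q in [c.mean(0)[0].astype(int)]])
S=hsv[...,1];V=hsv[...,2];H=hsv[...,0]
rect((S<70)&(V>120),(168,216,212,246),.04,"rack")
rect((S<60)&(V>200),(232,255,190,215),.044,"socket")
rect((S<60)&(V>200)|((H>45)&(H<90)),(270,355,182,235),.108,"stand+board")
g=(H>45)&(H<95)&(V<170)
rect(g|((V<90)),(270,350,190,232),.114,"board")
rect((V<90),(335,350,195,225),.154,"bar")
rect((S<60)&(V>200),(278,287,200,215),.111,"hole")
rect((V<110),(238,248,198,210),.044,"sockhole")
for n,u,v,z in [("sh",160+334/4,160+173/4,.044),("probe flange",160+155/4,160+272/4,.044),("tip",160+150/4,160+264/4,.092),("spareflange",160+95/4,160+290/4,.044),("bh",160+487/4,160+193/4,.111),("bar",160+729/4,160+205/4,.154)]:
    print(n,np.round(onplane(ci,u,v,z),4), round(float(dep(ci,u,v,d[int(v),int(u)])[2]),3))
E
```

```text
rack [0.4779 0.3003 0.05   0.11  ] 14.4 depth z [np.float64(0.041)]
socket [0.561  0.1304 0.035  0.0352] 88.8 depth z [np.float64(0.044)]
stand+board [ 0.5338 -0.0805  0.2189  0.1109] 83.7 depth z [np.float64(0.113)]
board [ 0.53   -0.0802  0.2179  0.0875] 85.6 depth z [np.float64(0.111)]
bar [ 0.5222 -0.1652  0.0046  0.0535] 84.1 depth z [np.float64(0.124)]
hole [0.5376 0.0104 0.0122 0.0122] 88.5 depth z [np.float64(0.103)]
sockhole [0.5595 0.132  0.     0.    ] 0.0 depth z [np.float64(0.004)]
sh [0.5586 0.1304 0.044 ] 0.004
probe flange [0.4836 0.2745 0.044 ] 0.079
tip [0.4896 0.2697 0.092 ] 0.086
spareflange [0.4705 0.3226 0.044 ] 0.046
bh [0.5368 0.0081 0.111 ] 0.103
bar [ 0.5214 -0.1715  0.154 ] 0.155
```

Sizes match what was given: rack 50x110, socket 35x35, and board 218 long. Derived positions are the probe hole at (0.485,0.271) and the socket at (0.561,0.130). First I turn the jaws so they open across the rack.

```bash
python3 -m jog '0 0 0 0 0 -1 -1;0 0 0 0 0 -1 -1;0 0 0 0 0 -1 -1;0 0 0 0 0 -1 -1;0 0 0 0 0 -1 -1;0 0 0 0 0 -1 -1;0 0 0 0 0 -1 -1;0 0 0 0 0 -1 -1'; python3 -m jog '0 0 0 0 0 -1 -1;0 0 0 0 0 -1 -1;0 0 0 0 0 -1 -1;0 0 0 0 0 -1 -1;0 0 0 0 0 -1 -1;0.58 -1 0 0 0 0 -1;0.58 -1 0 0 0 0 -1;0.58 -1 0 0 0 0 -1'
python3 -m jog '0.58 -1 0 0 0 0 -1;0.58 -1 0 0 0 0 -1;0.58 -1 0 0 0 0 -1;0.58 -1 0 0 0 0 -1;0.58 -1 0 0 0 0 -1;0.58 -1 0 0 0 0 -1;0.58 -1 0 0 0 0 -1;0.58 -1 0 0 0 0 -1'
```

```text
clock: 0.82
tool_pos: [0.2515, -0.5169, 0.231]
tcp_rot: [[0.962, -0.272, -0.0], [-0.272, -0.962, 0.001], [-0.0, -0.001, -1.0]]
ft_force: [-0.5, -0.3, 0.3]
grip_width: 1.003
clock: 1.48
tool_pos: [0.2804, -0.4159, 0.2306]
tcp_rot: [[0.971, 0.24, -0.0], [0.24, -0.971, 0.001], [-0.0, -0.001, -1.0]]
ft_force: [0.5, -0.4, 0.6]
grip_width: 0.999
clock: 2.15
tool_pos: [0.3577, -0.149, 0.2313]
tcp_rot: [[0.971, 0.241, 0.0], [0.241, -0.971, -0.0], [0.0, 0.0, -1.0]]
ft_force: [1.3, -0.9, 0.2]
grip_width: 1.0
```

```bash
python3 -m jog '0.59 -1 0 0 0 0 -1;0.59 -1 0 0 0 0 -1;0.59 -1 0 0 0 0 -1;0.59 -1 0 0 0 0 -1;0.59 -1 0 0 0 0 -1;0.59 -1 0 0 0 0 -1;0.59 -1 0 0 0 0 -1;0.59 -1 0 0 0 0 -1'; python3 -m jog '0.59 -1 0 0 0 0 -1;0.59 -1 0 0 0 0 -1;0.59 -1 0 0 0 0 -1;0.59 -1 0 0 0 0 -1;0 0 0 0 0 0 -1;0 0 0 0 0 0 -1'
python3 - <<'E'
from h import *
ci,p,d=snap("wrist","w1")
print(r.observe()["tool_pos"]); print(np.round(proj(ci,(.4853,.2712,.092)),1),np.round(proj(ci,(.561,.1304,.044)),1))
E
```

```text
clock: 2.82
tool_pos: [0.4373, 0.1184, 0.2313]
tcp_rot: [[0.97, 0.241, 0.0], [0.241, -0.97, 0.0], [0.0, -0.0, -1.0]]
ft_force: [1.0, -1.3, 0.8]
grip_width: 1.0
clock: 3.32
tool_pos: [0.477, 0.2512, 0.2305]
tcp_rot: [[0.97, 0.243, -0.002], [0.243, -0.97, -0.0], [-0.002, 0.0, -1.0]]
ft_force: [-0.6, -0.8, -0.2]
grip_width: 0.996
[0.47687755 0.25013903 0.23076341]
[294.  182.7] [323.7 304.6]
```

View pics/w1.png

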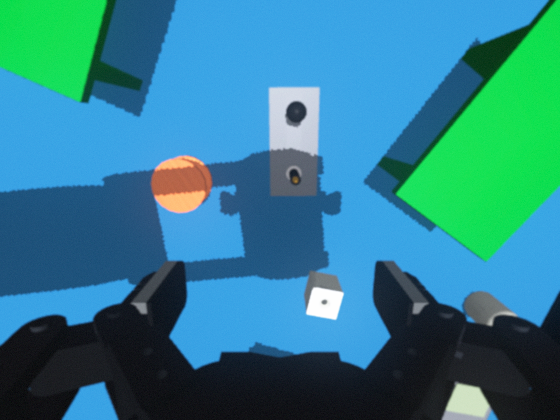

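The wrist view shows the brass tip at about (295,181) and the socket hole at about (324,302), matching predictions to a few pixels. Now I refine both.

```bash
python3 - <<'E'
from h import *
ci=camera_info("wrist");a=np.load("pics/w1.npz");T=a['T'];p=a['p']
hsv=cv2.cvtColor(p,cv2.COLOR_RGB2HSV)
crop(p,255,345,80,200,5,"w1a")
m=(hsv[...,1]<60)&(hsv[...,2]>200);m[:280]=0;m[325:]=0;m[:,:300]=0;m[:,350:]=0
c=max(cv2.findContours(m.astype(np.uint8),cv2.RETR_EXTERNAL,cv2.CHAIN_APPROX_NONE)[0],key=cv2.contourArea)
pts=np.array([onplane(ci,*q[0],.044,T)[:2] for q in c],np.float32);print("socket",cv2.minAreaRect(pts))
g=p[290:315,312:338].sum(2);v,u=np.unravel_index(g.argmin(),g.shape);print("hole",u+312,v+290,onplane(ci,u+312,v+290,.044,T))
o=(hsv[...,0]>8)&(hsv[...,0]<30)&(hsv[...,1]>120);o[:160]=0;o[195:]=0;o[:,:280]=0;o[:,310:]=0
ys,xs=np.nonzero(o);print(len(xs),xs.mean(),ys.mean(),onplane(ci,xs.mean(),ys.mean(),.088,T))
print(r.observe()["tool_pos"])
E
```

```text
socket ((0.5608691573143005, 0.13266964256763458), (0.03764905408024788, 0.03763747587800026), 2.498980760574341)
hole 323 302 [0.55927911 0.13352056 0.044     ]
24 294.875 179.66666666666666 [0.48573992 0.27345379 0.088     ]
[0.47687755 0.25013903 0.23076341]
```

View pics/w1a.png

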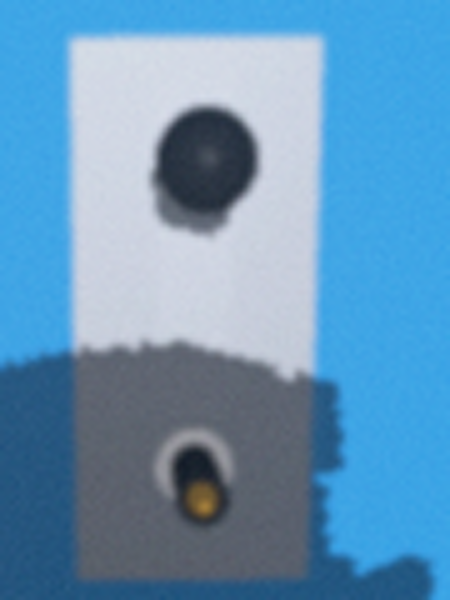

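```bash
python3 -m jog '0.45 -0.63 0 0 0 0 0;0 0 0.9 0 0 0 0;0 0 0.95 0 0 0 0;0 0 0.9 0 0 0 0;0 0 0 0 0 0 0;0 0 0 0 0 0 0'
python3 - <<'E'
from h import *
ci,p,d=snap("wrist","w2")
hsv=cv2.cvtColor(p,cv2.COLOR_RGB2HSV);o=(hsv[...,0]>8)&(hsv[...,0]<30)&(hsv[...,1]>120)
n,l,s,c=cv2.connectedComponentsWithStats(o.astype(np.uint8));print(s,c.round(1));print(r.observe()["tool_pos"],np.round(proj(ci,(.4855,.2722,.09)),1))
E
```

```text
clock: 3.87
tool_pos: [0.4853, 0.2704, 0.1489]
tcp_rot: [[0.971, 0.24, -0.002], [0.24, -0.971, -0.001], [-0.002, 0.0, -1.0]]
ft_force: [-0.4, -0.6, 1.3]
grip_width: 0.503
[[     0      0    560    420 232755]
 [   149    187      1      1      1]
 [   147    189      1      1      1]
 [   158    189      1      1      1]
 [   126    193      1      1      1]
 [   158    192      1      1      1]
 [   161    192      1      1      1]
 [   129    195      1      1      1]
 [   135    194      1      1      1]
 [   164    195      1      1      1]
 [   124    196      1      1      1]
 [   127    196      1      1      1]
 [   149    197      1      1      1]
 [   112    199      2      2      3]
 [   130    198      1      1      1]
 [   125    201      1      1      1]
 [   128    201      2      2      3]
 [   146    201      1      1      1]
 [   151    201      1      1      1]
 [   102    203     69     53   2278]
 [   115    203      1      1      1]
 [   121    202      1      1      1]
 [   143    202      1      1      1]
 [   148    203      1      1      1]
 [   170    202  
[... 1336 characters left out ...]
96. ]
 [149.  197. ]
 [112.7 199.3]
 [130.  198. ]
 [125.  201. ]
 [128.3 201.7]
 [146.  201. ]
 [151.  201. ]
 [137.4 229.6]
 [115.  203. ]
 [121.  202. ]
 [143.  202. ]
 [148.  203. ]
 [170.5 202.5]
 [177.3 204.7]
 [109.  204. ]
 [120.2 206.6]
 [123.  204. ]
 [131.6 205.6]
 [137.  204. ]
 [146.  204. ]
 [149.5 205. ]
 [160.  204. ]
 [173.  205. ]
 [106.  206.5]
 [108.  206.5]
 [125.  206.5]
 [135.5 206.5]
 [146.  206. ]
 [150.  207.5]
 [152.  207. ]
 [158.  207. ]
 [104.  208. ]
 [125.  209. ]
 [128.  208.5]
 [131.  209. ]
 [133.3 209.7]
 [148.  209. ]
 [154.  208. ]
 [178.3 210.7]
 [175.  214. ]
 [177.  216. ]
 [176.  218. ]
 [281.7 223.6]]
[0.48607803 0.27089296 0.15033303] [280.4 227.1]
```

View pics/w2.png

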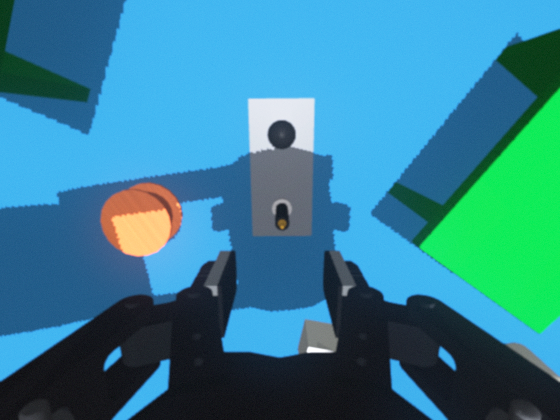

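The tip at (282,224) is centred between the pads (middle about 280). I descend and grip.

```bash
python3 -m jog '0.02 -0.04 1 0 0 0 0;0 0 1 0 0 0 0;0 0 0.8 0 0 0 0;0 0 0.38 0 0 0 0;0 0 0 0 0 0 0;0 0 0 0 0 0 0'
python3 -m jog '0 0 0 0 0 0 1;0 0 0 0 0 0 1;0 0 0 0 0 0 1;0 0 0 0 0 0 1;0 0 0 0 0 0 1;0 0 0 0 0 0 1' 40
```

```text
clock: 4.42
tool_pos: [0.4868, 0.273, 0.0552]
tcp_rot: [[0.971, 0.241, 0.001], [0.241, -0.971, 0.001], [0.002, -0.0, -1.0]]
ft_force: [-0.1, -0.4, 1.2]
grip_width: 0.5
clock: 4.92
tool_pos: [0.4868, 0.2732, 0.055]
tcp_rot: [[0.971, 0.241, 0.002], [0.241, -0.971, 0.001], [0.002, -0.0, -1.0]]
ft_force: [-0.6, -1.1, 8.5]
grip_width: 0.104
```

```bash
python3 -m jog '0 0 -0.3 0 0 0 1;0 0 -0.7 0 0 0 1;0 0 -1 0 0 0 1;0 0 0 0 0 0 1;0 0 0 0 0 0 1'
python3 - <<'E'
from h import *
ci,p,d=snap("wrist","w3");snap("scene","s3")
E
```

```text
clock: 5.33
tool_pos: [0.4868, 0.2732, 0.1158]
tcp_rot: [[0.971, 0.241, 0.003], [0.241, -0.971, 0.001], [0.004, -0.001, -1.0]]
ft_force: [-0.7, -0.0, -0.9]
grip_width: 0.103
```

View pics/w3.png

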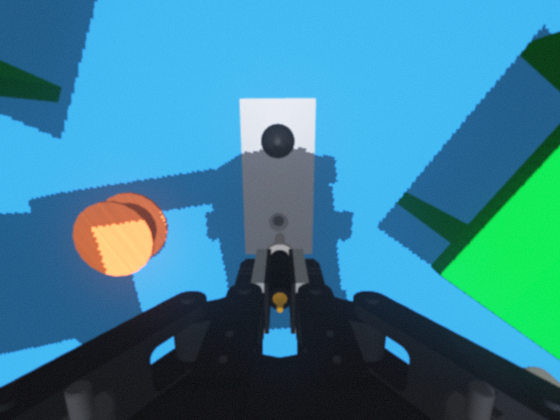

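View pics/s3.png

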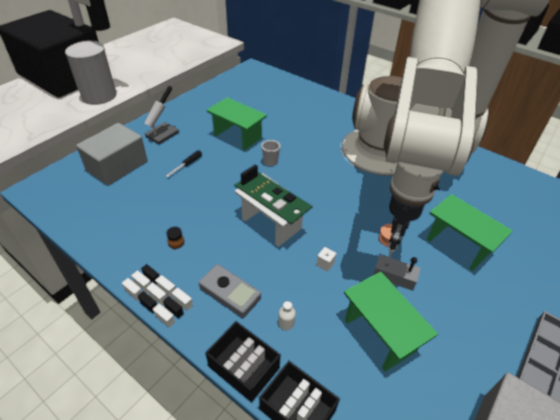

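The probe is held upright. The hole offset from rack to socket is (0.0755,-0.1408) in both the top and wrist views. I move above the socket.

```bash
python3 -m jog '0.16 0.6 0 0 0 0 1;0.25 1 0 0 0 0 1;0.25 1 0 0 0 0 1;0.25 1 0 0 0 0 1;0.25 1 0 0 0 0 1;0.13 0.57 0 0 0 0 1;0 0 0 0 0 0 1;0 0 0 0 0 0 1'
python3 - <<'E'
from h import *
ci,p,d=snap("wrist","w4")
crop(p,200,360,200,340,5,"w4a")
ci=camera_info("scene");p,d=read_camera("scene");crop(p,270,400,180,290,6,"s4a")
print(r.observe()["tool_pos"])
E
```

```text
clock: 6.1
tool_pos: [0.5607, 0.1309, 0.1125]
tcp_rot: [[0.971, 0.239, -0.002], [0.239, -0.971, 0.0], [-0.002, -0.001, -1.0]]
ft_force: [0.1, 0.1, -0.5]
grip_width: 0.101
[0.5603565  0.13219126 0.11284491]
```

View pics/w4a.png

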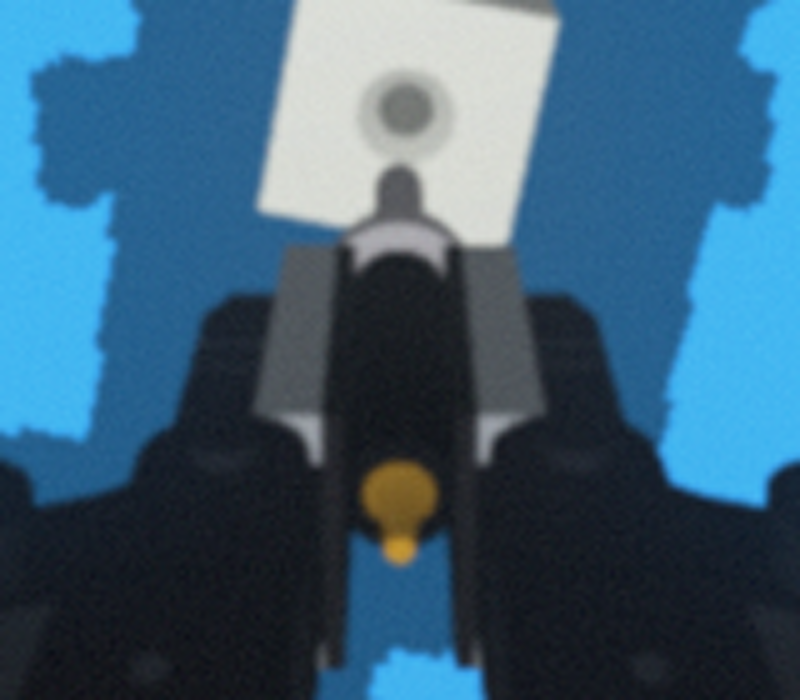

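View pics/s4a.png

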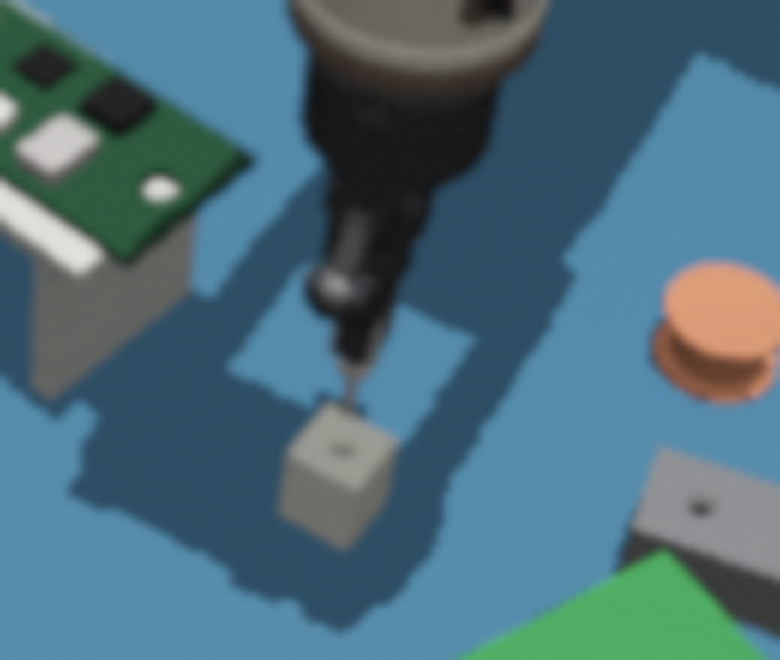

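```bash
python3 - <<'E'
from h import *
ci=camera_info("wrist")
for t,box,z,tcp in [("w3",(268,290,212,230),.040,(.4868,.2732)),("w4",(270,292,214,230),.044,(.5607,.1315))]:
    a=np.load(f"pics/{t}.npz");u0,u1,v0,v1=box
    g=a['p'][v0:v1,u0:u1].sum(2).astype(float);th=g.min()+.35*(np.median(g)-g.min());ys,xs=np.nonzero(g<th)
    P=onplane(ci,xs.mean()+u0,ys.mean()+v0,z,a['T']);print(t,xs.mean()+u0,ys.mean()+v0,len(xs),P,P[:2]-tcp,r.observe()["tool_pos"])
E
```

```text
w3 278.07142857142856 220.4 70 [0.48589921 0.27421213 0.04      ] [-0.00090079  0.00101213] [0.5603565  0.13219126 0.11284491]
w4 280.72727272727275 221.3896103896104 77 [0.56084599 0.13376732 0.044     ] [0.00014599 0.00226732] [0.5603565  0.13219126 0.11284491]
```

Relative to the grasp, the hole sits about 1 mm off in x and y. I correct that and lower.

```bash
python3 -m jog '0.04 -0.03 0.3 0 0 0 1;0 0 0.4 0 0 0 1;0 0 0.3 0 0 0 1;0 0 0 0 0 0 1'
python3 -m jog '0 0 0.2 0 0 0 1;0 0 0.2 0 0 0 1;0 0 0 0 0 0 1'
```

```text
clock: 6.53
tool_pos: [0.5605, 0.1331, 0.0805]
tcp_rot: [[0.97, 0.242, -0.004], [0.242, -0.97, -0.0], [-0.004, -0.001, -1.0]]
ft_force: [-0.9, 0.3, -1.3]
grip_width: 0.098
clock: 6.78
tool_pos: [0.5614, 0.1328, 0.0702]
tcp_rot: [[0.971, 0.241, -0.001], [0.241, -0.971, -0.0], [-0.001, -0.0, -1.0]]
ft_force: [-0.7, -1.0, 0.1]
grip_width: 0.098
```

```bash
python3 -m jog '0 0 0.2 0 0 0 1;0 0 0.13 0 0 0 1;0 0 0 0 0 0 1'
python3 -m jog '0 0 0.07 0 0 0 1;0 0 0.05 0 0 0 1;0 0 0 0 0 0 1'
```

```text
clock: 7.03
tool_pos: [0.5615, 0.1327, 0.0606]
tcp_rot: [[0.971, 0.241, -0.001], [0.241, -0.971, -0.0], [-0.001, -0.0, -1.0]]
ft_force: [0.6, -0.5, -0.4]
grip_width: 0.098
clock: 7.28
tool_pos: [0.5622, 0.1328, 0.0589]
tcp_rot: [[0.971, 0.241, 0.001], [0.241, -0.971, 0.0], [0.001, 0.0, -1.0]]
ft_force: [-2.8, -1.3, 11.3]
grip_width: 0.104
```

The 11 N upward force at the expected depth means the flange is seated. I release, rise and check.

```bash
python3 -m jog '0 0 0 0 0 0 0.2;0 0 0 0 0 0 0.2;0 0 0 0 0 0 0.2;0 0 0 0 0 0 0.2;0 0 -0.7 0 0 0 0.2;0 0 -1 0 0 0 0.2;0 0 -1 0 0 0 0.2;0 0 -1 0 0 0 0.2'
python3 -m jog '0 0 -0.8 0 0 0 -0.2;0 0 0 0 0 0 -0.2;0 0 0 0 0 0 -0.2'
python3 - <<'E'
from h import *
ci,p,d=snap("wrist","w5");print(np.round(proj(ci,(.5610,.1318,.096)),1));o=r.observe();print(o["tool_pos"])
ci=camera_info("scene");p,d=read_camera("scene");np.savez("pics/s5.npz",p=p,d=d);crop(p,270,400,180,290,6,"s5a")
E
```

```text
clock: 7.95
tool_pos: [0.5616, 0.1328, 0.1701]
tcp_rot: [[0.971, 0.241, -0.001], [0.241, -0.971, 0.0], [-0.001, -0.0, -1.0]]
ft_force: [-0.5, -0.6, -0.1]
grip_width: 0.398
clock: 8.2
tool_pos: [0.5624, 0.1329, 0.1941]
tcp_rot: [[0.971, 0.241, 0.002], [0.241, -0.971, 0.0], [0.002, 0.0, -1.0]]
ft_force: [-1.7, -0.4, -0.5]
grip_width: 0.598
[277.2 214.3]
[0.5618243  0.13279128 0.1926307 ]
```

View pics/w5.png

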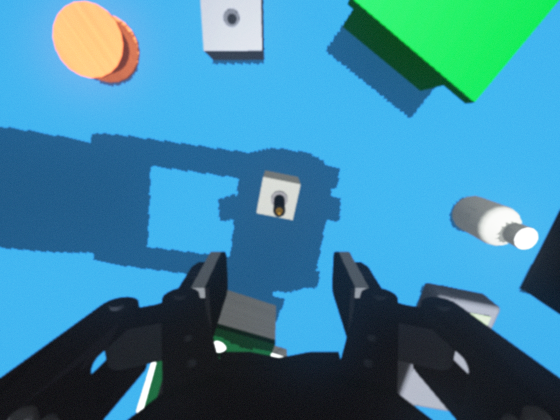

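View pics/s5a.png

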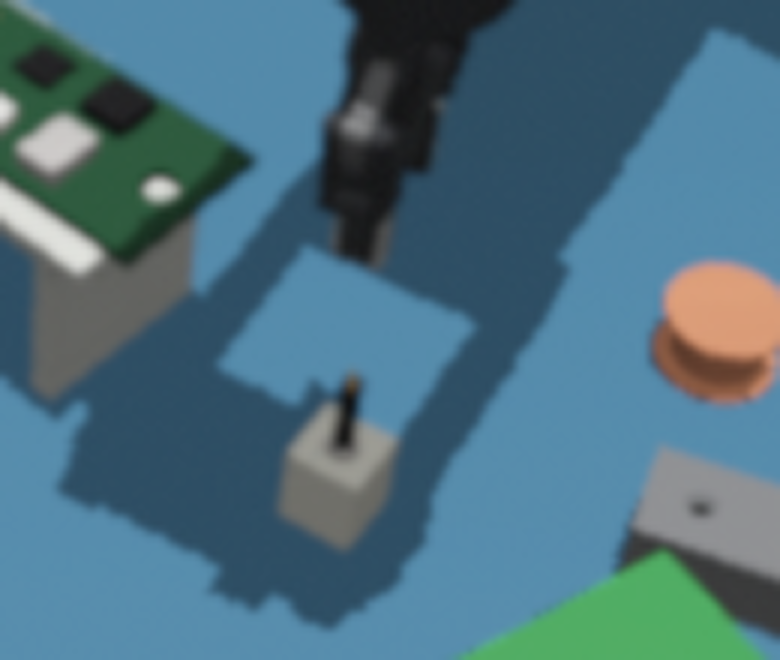

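The probe stands home, with its tip at about (278,211) in the wrist view. Next I triangulate the tip, then turn and go above the grip bar.

```bash
python3 - <<'E'
from h import *
a=np.load("pics/w5.npz");cw=camera_info("wrist");cs=camera_info("scene")
print("tip wrist@.096",onplane(cw,278.5,211.5,.096,a['T']),"scene@.096",onplane(cs,270+353/6,180+378/6,.096))
o1,d1=ray(cw,278.5,211.5,a['T']);o2,d2=ray(cs,270+353/6,180+378/6)
s=np.linalg.lstsq(np.c_[d1,-d2],o2-o1,rcond=None)[0];print(o1+d1*s[0],o2+d2*s[1])
E
python3 -m jog '0 0 -0.5 0 0 -1 0;0 0 0 0 0 -1 0;0 0 0 0 0 -1 0;0 0 0 0 0 -1 0;0 0 0 0 0 -1 0;0 0 0 0 0 -1 0;0 0 0 0 0 -1 0;0 0 0 0 0 -1 0'
python3 -m jog '0 0 0 0 0 -1 0;0 0 0 0 0 -1 0;0 0 0 0 0 -1 0;0 0 0 0 0 -1 0;0 0 0 0 0 0 0'
```

```text
tip wrist@.096 [0.56147593 0.13431655 0.096     ] scene@.096 [0.56656394 0.13586597 0.096     ]
[0.56186867 0.13270748 0.09008205] [0.56176371 0.13352829 0.08985191]
clock: 8.97
tool_pos: [0.5615, 0.1327, 0.2064]
tcp_rot: [[0.466, 0.885, -0.002], [0.885, -0.466, -0.0], [-0.001, -0.002, -1.0]]
ft_force: [0.6, 0.3, 0.7]
grip_width: 0.498
clock: 9.38
tool_pos: [0.5615, 0.1327, 0.2064]
tcp_rot: [[0.065, 0.998, -0.002], [0.998, -0.065, -0.0], [-0.0, -0.002, -1.0]]
ft_force: [0.3, -0.6, -0.2]
grip_width: 0.501
```

```bash
python3 -m jog '-1 -0.06 0 0 0 0 0;-1 -0.06 0 0 0 0 0;-1 -0.06 0 0 0 0 0;-1 -0.06 0 0 0 0 0;-1 -0.06 0 0 0 0 0;-1 -0.06 0 0 0 0 0;-1 -0.06 0 0 0 0 0;-1 -0.06 0 0 0 0 0'
python3 -m jog '-1 -0.06 0 0 0 0 0;-1 -0.06 0 0 0 0 0;-0.2 0 0 0 0 0 0;0 0 0 0 0 0 0;0 0 0 0 0 0 0'
python3 - <<'E'
from h import *
ci,p,d=snap("wrist","w6");o=r.observe();print(o["tool_pos"],np.round(proj(ci,(.5225,-.1717,.154)),1))
ci,p,d=snap("top","t6");crop(p,220,360,170,260,5.7,"t6a")
E
```

```text
clock: 10.05
tool_pos: [0.5298, -0.1069, 0.207]
tcp_rot: [[0.075, 0.997, -0.001], [0.997, -0.075, 0.001], [0.0, -0.001, -1.0]]
ft_force: [0.9, -0.3, 0.3]
grip_width: 0.5
clock: 10.47
tool_pos: [0.5221, -0.1709, 0.2072]
tcp_rot: [[0.074, 0.997, -0.001], [0.997, -0.074, 0.001], [0.001, -0.001, -1.0]]
ft_force: [0.1, 0.3, 0.7]
grip_width: 0.502
[ 0.52225869 -0.17036151  0.2073871 ] [277.1 232.3]
```

View pics/w6.png

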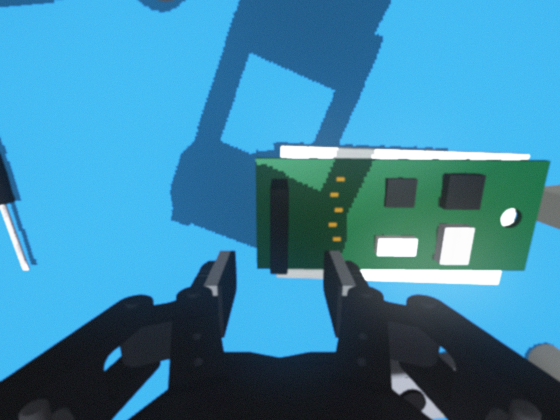

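View pics/t6a.png

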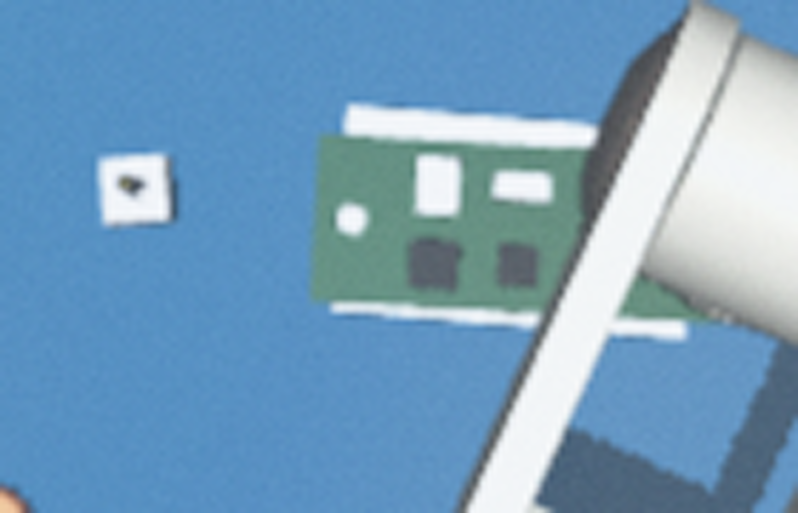

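In the wrist view the bar is at about (280,226), centred between the jaws and aligned. In the top view the tip is at about (242.8,202.3) and the board hole at (281.8,208.4). I descend and grip the bar.

```bash
python3 -m jog '0 0 0.8 0 0 0 0;0 0 1 0 0 0 0;0 0 0.7 0 0 0 0;0 0 0.4 0 0 0 0;0 0 0 0 0 0 0;0 0 0 0 0 0 0'
python3 -m jog '0 0 0 0 0 0 0.5;0 0 0 0 0 0 1;0 0 0 0 0 0 1;0 0 0 0 0 0 1;0 0 0 0 0 0 1;0 0 0 0 0 0 1;0 0 0 0 0 0 1;0 0 0 0 0 0 1' 60
```

```text
clock: 11.07
tool_pos: [0.5226, -0.1706, 0.1214]
tcp_rot: [[0.07, 0.998, -0.0], [0.998, -0.07, 0.0], [0.0, -0.0, -1.0]]
ft_force: [0.1, -0.9, 0.2]
grip_width: 0.501
clock: 11.73
tool_pos: [0.523, -0.1714, 0.1224]
tcp_rot: [[0.071, 0.997, 0.002], [0.997, -0.071, -0.001], [-0.001, 0.002, -1.0]]
ft_force: [0.4, 1.0, 7.0]
grip_width: 0.134
```

```bash
python3 - <<'E'
from h import *
ci,p,d=snap("top","t7")
hsv=cv2.cvtColor(p,cv2.COLOR_RGB2HSV)
w=p.astype(float).min(2)[200:217,274:290]; w=np.clip(w-130,0,None)
ys,xs=np.mgrid[200:217,274:290];hu,hv=(w*xs).sum()/w.sum(),(w*ys).sum()/w.sum()
H=onplane(ci,hu,hv,.111);print("hole",hu,hv,H)
# brass: warm pixels on the socket
q=p[196:210,236:250].astype(int);b=np.clip(q[...,0]-q[...,2]-10,0,None)*1.0
ys,xs=np.mgrid[196:210,236:250];tu,tv=(b*xs).sum()/b.sum(),(b*ys).sum()/b.sum()
print(b.max(),"tip",tu,tv,onplane(ci,tu,tv,.093)); T=onplane(ci,tu,tv,.093)
D=(T-H)[:2];R=r.observe()["tcp_rot"];print("D",D,"tool x,y",R[:2,0]@D,R[:2,1]@D)
crop(p,220,300,180,230,9,"t7a")
E
```

```text
hole 281.16463689670724 208.31529093369417 [0.53662811 0.00991498 0.111     ]
7.0 tip 241.5 202.0 [0.56007681 0.13208258 0.093     ]
D [0.0234487 0.1221676] tool x,y 0.12352377026081997 0.014718683679592826
```

View pics/t7a.png

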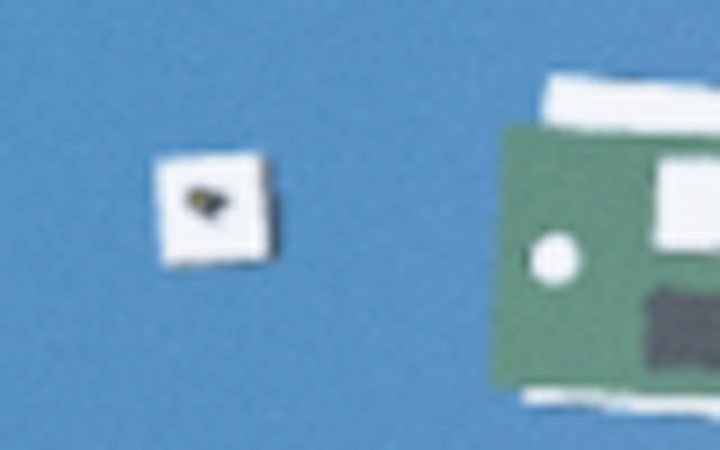

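Displacement is 123 mm along tool x and 15 mm along tool y. I slide slowly, checking halfway.

```bash
python3 -m jog '0.1 0.01 0 0 0 0 1;0.25 0.03 0 0 0 0 1;0.3 0.04 0 0 0 0 1;0.3 0.04 0 0 0 0 1;0.3 0.04 0 0 0 0 1;0.3 0.04 0 0 0 0 1;0.2 0.02 0 0 0 0 1;0 0 0 0 0 0 1'
```

```text
clock: 12.45
tool_pos: [0.5334, -0.1187, 0.1224]
tcp_rot: [[0.07, 0.998, 0.002], [0.998, -0.07, -0.001], [-0.0, 0.002, -1.0]]
ft_force: [1.4, 6.1, 6.9]
grip_width: 0.129
```

```bash
python3 - <<'E'
from h import *
ci,p,d=snap("top","t8");crop(p,220,340,170,250,6.5,"t8a")
ci=camera_info("scene");p,d=read_camera("scene");crop(p,230,370,160,280,5,"s8a");o=r.observe();print(o["tool_pos"],o["ft_force"],o["torque"])
E
```

```text
[ 0.53340211 -0.1186596   0.12235976] [1.16266431 7.5880868  8.60649723] [ 0.9217549  -0.17456225 -0.00458162]
```

View pics/t8a.png

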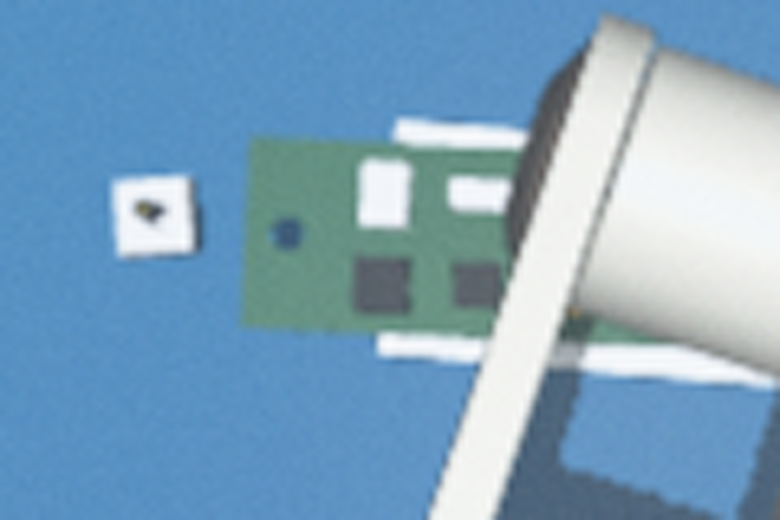

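View pics/s8a.png

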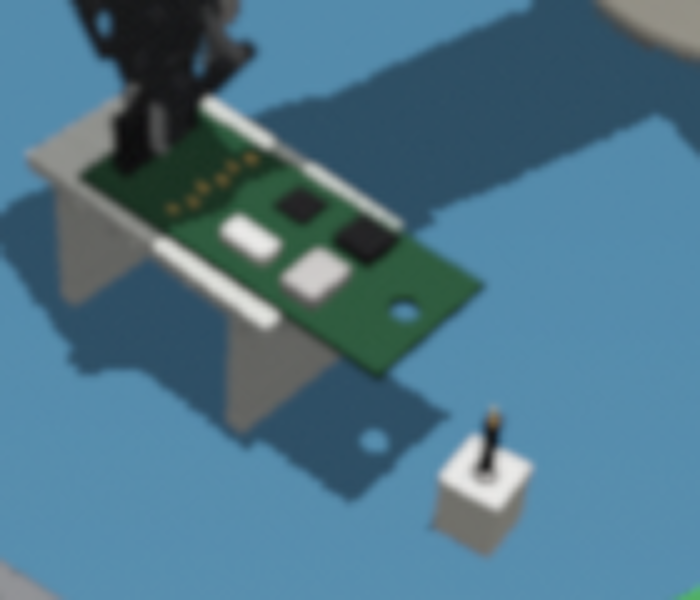

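```bash
python3 - <<'E'
from h import *
ci=camera_info("top")
H=onplane(ci,220+288/6.5,170+233/6.5,.111);T=onplane(ci,220+146/6.5,170+209/6.5,.095);D=(T-H)[:2]
R=r.observe()["tcp_rot"];print(H,T,D,R[:2,0]@D,R[:2,1]@D)
E
```

```text
[0.54550961 0.06109622 0.111     ] [0.55941321 0.12893986 0.095     ] [0.0139036  0.06784364] 0.06865338798379246 0.009098263466717237
```

```bash
python3 -m jog '0.2 0.03 0 0 0 0 1;0.3 0.04 0 0 0 0 1;0.35 0.04 0 0 0 0 1;0.35 0.04 0 0 0 0 1;0.35 0.04 0 0 0 0 1;0.35 0.04 0 0 0 0 1;0.3 0.04 0 0 0 0 1;0 0.02 0 0 0 0 1'
python3 -m jog '0 0 0 0 0 0 1;0 0 0 0 0 0 1'
python3 - <<'E'
from h import *
ci,p,d=snap("top","t9");crop(p,220,280,175,235,10,"t9a")
ci,p,d=snap("scene","s9");crop(p,250,390,170,280,5.5,"s9a");o=r.observe();print(o["tool_pos"],o["ft_force"],o["torque"])
E
```

```text
clock: 13.22
tool_pos: [0.5464, -0.053, 0.1223]
tcp_rot: [[0.07, 0.998, 0.002], [0.998, -0.07, -0.0], [0.0, 0.002, -1.0]]
ft_force: [-4.8, 7.3, 11.1]
grip_width: 0.127
clock: 13.38
tool_pos: [0.5465, -0.0533, 0.1224]
tcp_rot: [[0.07, 0.998, 0.002], [0.998, -0.07, 0.001], [0.001, 0.002, -1.0]]
ft_force: [-0.3, 7.6, 8.3]
grip_width: 0.132
[ 0.54655833 -0.05339401  0.12235969] [-2.35327418  6.94480399  8.35454452] [1.0036884  0.15148209 0.0820496 ]
```

View pics/t9a.png

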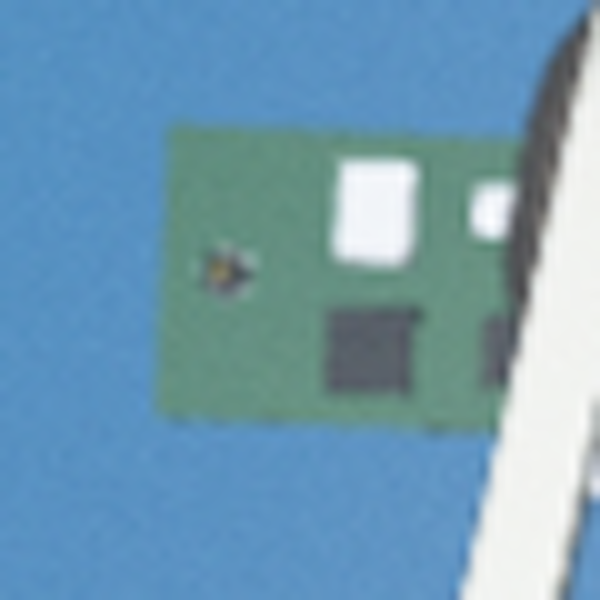

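View pics/s9a.png

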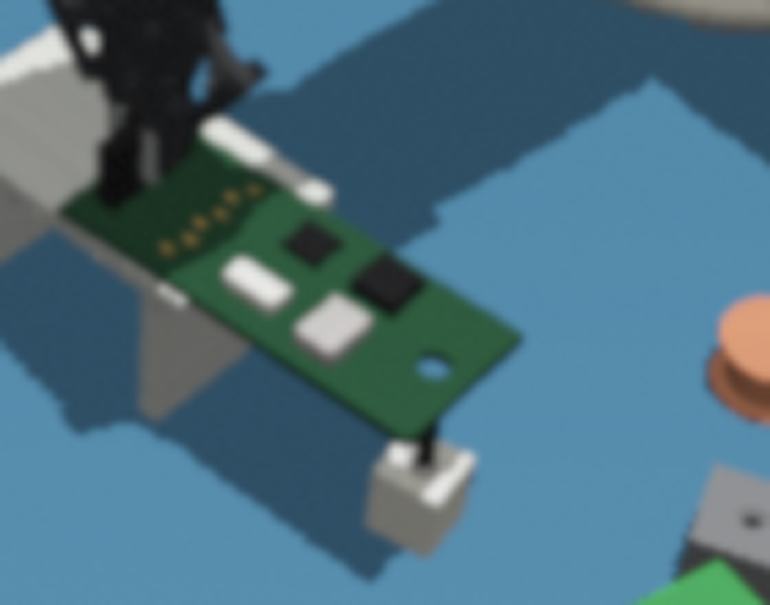

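The top view shows the tip at (242,202.2) inside the hole, slightly left of the hole's centre at (242.8,202.2). After parallax I need about 3.6 mm more outward and 1.2 mm in x.

```bash
python3 -m jog '0.06 0.02 0 0 0 0 1;0.06 0.02 0 0 0 0 1;0 0 0 0 0 0 1;0 0 0 0 0 0 1;0 0 0 0 0 0 1'
python3 - <<'E'
from h import *
ps=[]
ci=camera_info("top")
for i in range(4): ps.append(read_camera("top")[0].astype(float))
p=np.mean(ps,0).astype(np.uint8);np.savez("pics/t10.npz",p=p);crop(p,228,260,187,219,20,"t10a")
o=r.observe();print(o["tool_pos"],o["ft_force"],o["tcp_rot"].round(3))
# green part of the front end: edges via minAreaRect on front 35 mm
g=((p[...,1].astype(int)-p[...,2])>5).astype(np.uint8);
m=np.zeros_like(g);m[180:225,230:275]=g[180:225,230:275]
c=max(cv2.findContours(m,cv2.RETR_EXTERNAL,cv2.CHAIN_APPROX_NONE)[0],key=cv2.contourArea)
pts=np.array([onplane(ci,*q[0],.114)[:2] for q in c]);
ax=o["tcp_rot"][:2,0];ax=ax/np.linalg.norm(ax);n=np.array([ax[1],-ax[0]])
a=pts@ax;b=pts@n;mid=(np.percentile(b,3)+np.percentile(b,97))/2;f=a.max()
print("width",np.ptp(b),"front",f,"hole est",(np.percentile(a[a>f-.004],50)-.02)*ax+mid*n)
print("tip@.096 at px",onplane(ci,242,202.2,.096))
E
```

```text
clock: 13.9
tool_pos: [0.5479, -0.051, 0.1224]
tcp_rot: [[0.071, 0.997, 0.002], [0.997, -0.071, -0.001], [-0.001, 0.002, -1.0]]
ft_force: [-0.9, -2.3, 8.1]
grip_width: 0.131
[ 0.54795372 -0.05098038  0.12236982] [-1.25009904 -2.45018437  8.80714897] [[ 0.071  0.997  0.002]
 [ 0.997 -0.071 -0.001]
 [-0.001  0.002 -1.   ]]
width 0.08693101513994861 front 0.18769058547986558 hole est [0.56043826 0.12674264]
tip@.096 at px [0.55925333 0.13027345 0.096     ]
```

View pics/t10a.png

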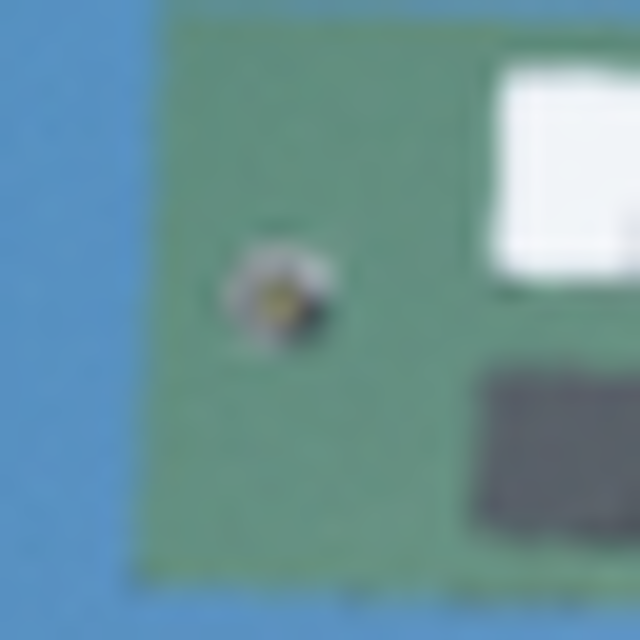

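The tip now appears centred in the hole at about (242,202). Parallax leaves about 1.6 mm to go outward, so I make a last nudge.

```bash
python3 -m jog '0.03 0.01 0 0 0 0 1;0.03 0 0 0 0 0 1;0 0 0 0 0 0 1;0 0 0 0 0 0 1;0 0 0 0 0 0 1;0 0 0 0 0 0 1'
python3 - <<'E'
from h import *
ps=[]
for i in range(4): ps.append(read_camera("top")[0].astype(float))
p=np.mean(ps,0).astype(np.uint8);crop(p,228,260,187,219,20,"t11a")
ci,p,d=snap("scene","s11");crop(p,250,390,170,280,5.5,"s11a")
o=r.observe();print(o["tool_pos"],o["ft_force"],o["tcp_rot"].round(3),o["grip_width"])
cs=ci
for q in [(.561,.0600,.114),(.553,.0,.114)]:
    u,v=proj(ci,q);D=d[int(v)-1:int(v)+2,int(u)-1:int(u)+2];print(q,np.round(dep(ci,u,v,np.median(D)),4))
P=[]
a=np.array([.0705,.9975]);nn=np.array([a[1],-a[0]]);h=np.array([.561,.1305])
for s in np.linspace(-.10,.012,12):
    for t in np.linspace(-.035,.035,10):
        q=h+s*a+t*nn;u,v=proj(ci,(*q,.114));X=dep(ci,u,v,d[int(round(v)),int(round(u))])
        if abs(X[2]-.114)<.006:P.append(X)
P=np.array(P);c=P.mean(0);n=np.linalg.svd(P-c)[2][2];print(len(P),"z",c,"tilt",np.degrees(np.arccos(abs(n[2]))))
E
```

```text
clock: 14.6
tool_pos: [0.5484, -0.0495, 0.1224]
tcp_rot: [[0.071, 0.997, 0.002], [0.997, -0.071, -0.001], [-0.001, 0.002, -1.0]]
ft_force: [-1.1, -5.0, 7.0]
grip_width: 0.132
[ 0.5484024  -0.04949111  0.1223462 ] [-1.51931146 -4.92191481  6.87628502] [[ 0.071  0.997  0.002]
 [ 0.997 -0.071 -0.001]
 [-0.001  0.002 -1.   ]] 0.13384872528560482
(0.561, 0.06, 0.114) [0.5604 0.0596 0.1133]
(0.553, 0.0, 0.114) [ 0.5517 -0.0009  0.1124]
92 z [0.55831058 0.08943071 0.11406112] tilt 1.5725629396565433
```

View pics/t11a.png

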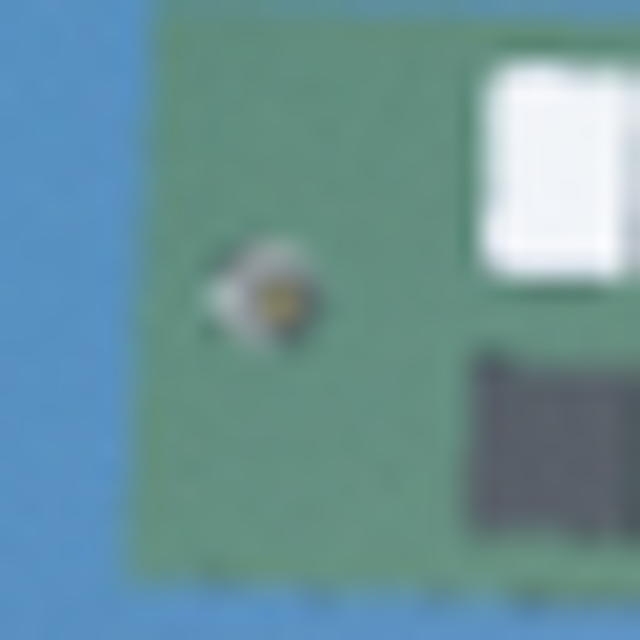

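View pics/s11a.png

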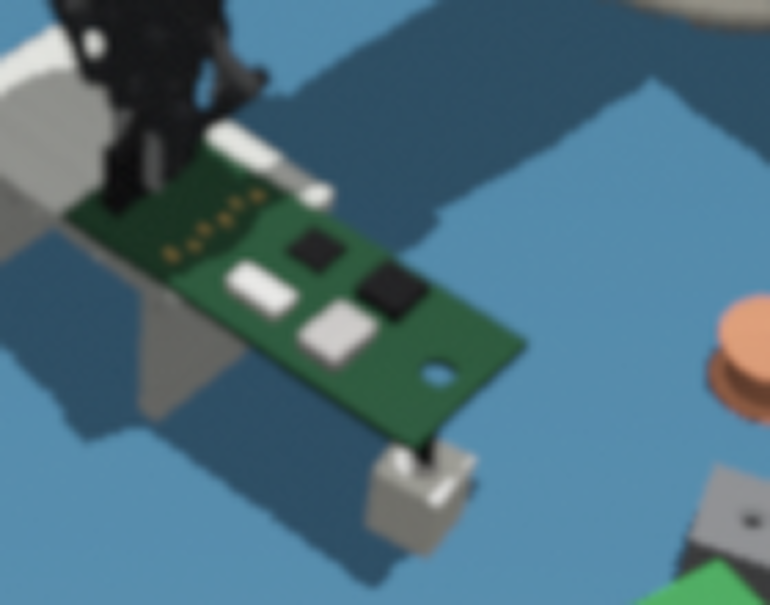

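The hole matches the tip after parallax, within about 1 mm. The tool's tilt is unchanged since the grasp, and the gripper still bears down at about 7 N. Handing in.

```bash
python3 -c "
from rig import r
o=r.observe();print(o['clock'],o['qd'].round(2),o['ft_force'].round(1));print(r.close_job())"
```

```text
14.85 [ 0.08  0.07 -0.05  0.02 -0.04 -0.03] [-1.5 -4.9  6.9]
the job is handed in; nothing more can be done
None
```

I pushed the probe home in the white socket and let go of it. I then slid the board about 124 mm out by its grip bar. The job was handed in at 14.9 s with the board still gripped at 60 N; no verdict was given.

- **Probe:** the flange met the socket with 11 N at the expected height. After release it stood upright in the camera views. Two-view triangulation put its tip at about 0.090 m instead of 0.096 m; I put this down to picking the brass's middle rather than its point.
- **Hole over tip:** the top view shows the tip through the board's hole, within about 1 mm of centre once parallax is taken out. The gripper's own travel agrees to about 2 mm. One cruder estimate, from the board's edges before the last nudge, disagreed by about 2 mm more.
- **Board level:** a rough fit to the depth image gave 1.6° of tilt, inside the 2.9° limit but noisy. The tool's tilt has not changed since it gripped the flat-lying board.
- **Bearing and rest:** the gripper was still pressing down with about 7 N, and the joints were practically still.

I did not re-measure the bystanders at the end; none looked moved in the pictures that showed them.

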